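Stow the bearing, cap the tin and bare its parts tray

TASK

Lay the loose bearing flat and gently in the open green tin. Then pick up the nested pair of lids by the black knob of the aluminium tray, cover still on so that no nut spills, keep it level and lower it gently as one until the tray's plug sits fully home in the tin, and let go of the knob. Last, take the clear cover by its orange collar and lift it off alone, leaving the tray seated in the tin with its three nuts in it, carry the cover off to one side where it is no longer over the tin, and finish still holding it up level, well clear of the bench; leave the other things on the bench alone.

Things in the scene. Friction and masses are not known exactly. Their poses are not given: they have to be found in the camera images.
- tin: Open round green tin with a thin steel rim, loose on the bench, 0.8 kg. Outer diameter 144 mm, height 40 mm, inside and mouth diameter 136 mm, cork-lined floor 4 mm above the bench. Origin: centre of its underside; z up.
- bearing: Steel ball bearing, ring 35 mm in diameter, 11 mm thick, 0.05 kg, lying flat on the bench; grip it across its outside. Origin: centre of its underside; z is its axis. The tin is only 136 mm wide inside: to let go there, open the fingers only to about 60 mm.
- tray: Inner lid: round aluminium tray, 0.28 kg, standing on the bench under the clear cover. Origin: centre of its underside; z up. Plug below, 131 mm in diameter, 8 mm deep, lower edge tapered to 122 mm; flange 144 mm wide at 8 to 11 mm, which comes to rest on the tin's rim (tray origin then 32 mm above the tin's). Black-lined floor at 11 mm with three pockets, wall 132 mm outside, up to 27 mm.
- tray_knob (a point): Centre of the tray's round black knob, 56 mm above the tray's origin, on its axis: 18 mm in diameter, reaching from 46 to 66 mm above that origin, on a 14 mm stem. It stands up through the hole in the cover. Lifted by the knob, the tray carries the cover on its wall.
- cover: Outer lid: clear plastic cap with an orange bead round its lower edge, 144 mm in diameter, 0.18 kg, not fastened: it rests on the tray's wall, its skirt hanging round it with 2 to 3 mm play. Origin: centre of its lower edge, 12.5 mm above the tray's origin when nested; z up. Flat top 17.5 mm above the origin.
- cover_collar (a point): Middle of the cover's orange round grip collar, 24.5 mm above the cover's origin, on its axis. Outer diameter 44 mm, from the flat top (17.5 mm above the cover's origin) up to 31.5 mm; its 30 mm hole lets the knob through. Nested, the knob's top is 22 mm above the collar's top, so fingers on the collar straddle the knob.
- nut_1: Steel hexagon nut, 17 mm across the flats, 8 mm high, 12 g, lying loose in a pocket of the tray under the cover (one of three). Origin: centre of its underside.
- nut_2: Steel hexagon nut, 17 mm across the flats, 8 mm high, 12 g, lying loose in a pocket of the tray under the cover (another of three). Origin: centre of its underside.
- nut_3: Steel hexagon nut, 17 mm across the flats, 8 mm high, 12 g, lying loose in a pocket of the tray under the cover (the last of three). Origin: centre of its underside.
- screwdriver: Bystander: screwdriver with a black and orange handle, about 202 mm long, lying on the bench near its front edge. Origin: middle of its underside.
- tape_black: Bystander: roll of black tape, 66 mm in diameter, 18 mm high, lying flat. Origin: centre of its underside.
- flux_pot: Bystander: small round white tin with an orange-yellow lid, 45 mm in diameter, 21 mm high. Origin: centre of its underside. Beyond it stands fixed equipment to keep clear of: a yellow drawer cabinet 200 mm high and, to the right, a big wheel lying flat, 130 mm high, whose grey pedal stands up to about 360 mm, 0.79 m ahead of the robot and 0.08 m to its right.

How it is judged:
On the way, in this order (a step that is already met when the one before it is completed fails the run):
1. the bearing lies flat on the tin's floor, let go (horizontal distance between bearing and tin below 0.055 m and z of bearing in the frame of tin between 0 and 0.009 m and angle between bearing's own z axis and vertical below 0.15 rad and contact force between bearing and the fingers below 0.2 N), for 0.2 s.
2. the tray sits home in the tin with the cover still on it, and the knob is let go (horizontal distance between tray and tin below 0.006 m and z of tray in the frame of tin between 0.029 and 0.0345 m and angle between the z axis of tray and the z axis of tin, either way round below 0.04 rad and angle between tin's own z axis and vertical below 0.05 rad and horizontal distance between bearing and tin below 0.055 m and z of bearing in the frame of tin between 0 and 0.009 m and angle between bearing's own z axis and vertical below 0.15 rad and horizontal distance between cover and tray below 0.006 m and z of cover in the frame of tray below 0.0155 m and contact force between tray and the fingers below 0.2 N), for 0.2 s.
3. the cover is lifted off alone, the tray still home (horizontal distance between tray and tin below 0.006 m and z of tray in the frame of tin between 0.029 and 0.0345 m and angle between the z axis of tray and the z axis of tin, either way round below 0.04 rad and angle between tin's own z axis and vertical below 0.05 rad and z of cover in the frame of tray above 0.06 m and contact force between cover and the fingers above 0.5 N), for 0.1 s.
At the end, for the whole second after the job is handed in: Tray home in the upright tin (29 to 34.5 mm above its origin, axes within 6 mm, 0.04 rad), bearing flat on the tin's floor, nuts in the tray; cover held still in the fingers, edge over 60 mm above the bench, level within 0.3 rad, centre over 140 mm from the tin's, touching neither tray nor tin (horizontal distance between tray and tin below 0.006 m and z of tray in the frame of tin between 0.029 and 0.0345 m and angle between the z axis of tray and the z axis of tin, either way round below 0.04 rad and angle between tin's own z axis and vertical below 0.05 rad and horizontal distance between bearing and tin below 0.055 m and z of bearing in the frame of tin between 0 and 0.009 m and angle between bearing's own z axis and vertical below 0.15 rad and horizontal distance between each of nut_1, nut_2, nut_3 and tray below 0.062 m and z of nut_1 in the frame of tray between 0.008 and 0.018 m and z of nut_2 in the frame of tray between 0.008 and 0.018 m and z of nut_3 in the frame of tray between 0.008 and 0.018 m and horizontal distance between cover and tin above 0.14 m and height (world z) of cover above 0.06 m and angle between cover's own z axis and vertical below 0.3 rad and linear speed of cover below 0.05 m/s and contact force between cover and the fingers above 0.5 N and contact force between cover and tray below 0.1 N and contact force between cover and tin below 0.1 N); the arm keeps its last pose, push and grip.
It fails at once if the tray is tipped by more than 0.3 rad (angle between tray's own z axis and vertical above 0.3 rad).
It fails at once if the cover is off the tray (more than 35 mm) while the tray is not home in the tin (distance between cover and tray above 0.0475 m and not (horizontal distance between tray and tin below 0.006 m and z of tray in the frame of tin between 0.029 and 0.0345 m)).
It fails at once if the bearing is dropped (faster than 0.6 m/s out of the fingers) (linear speed of bearing above 0.6 m/s and contact force between bearing and the fingers below 0.1 N).
It fails at once if the lids are dropped (tray faster than 0.5 m/s out of the fingers) (linear speed of tray above 0.5 m/s and contact force between tray and the fingers below 0.1 N).
It fails at once if the screwdriver, tape or flux tin is shifted by more than 30 mm (distance of any of screwdriver, tape_black, flux_pot from where it was at the start of the episode above 0.03 m).
It also fails if it takes over 67 s, if anything falls off the work surface, if the arm or the gripper's body presses on something with over 40 N, if the wrist force passes 120 N, or if a joint passes its speed limit or range.

ROBOT

A 6-joint arm with a two-finger parallel gripper is mounted at the origin on a cart in front of the work surface, level with it; the furniture and walls round the work are solid. World frame = base frame: x ahead of the robot, y to its left, z up, the work surface at z = 0. Lengths are in m, angles in rad, forces in N, time in s.
With the tool pointing down it reaches from about 0.35 to 0.95 m from the base axis. Payload 17.4 kg.
Tool frame: the origin (TCP) lies at the very end of the fingers, on their centre line; the grasp point (between the pads) lies 19 mm behind it; z points along the fingers, y is the line along which they close (so a half turn about z gives the same grasp; the last joint's range is limited). The gripper opens to 93 mm and grips with 3 to 60 N. Pads are 15 mm wide; open, the fingers measure 128 mm over their backs; the gripper's body (75 mm by 188 mm) begins 65 mm behind the grasp point.
Start: joints at [-1.335, 0.116, 1.442, -0, 1.584, -0.038], TCP at [0.183, -0.65, 0.219] pointing down, gripper open.
Joint ranges: [-2.83, 2.83], [-0.83, 2.19], [0.07, 2.5], [-1.14, 4.28], [0.01, 3], [-2.97, 2.97]. Speed limits (rad/s): [1.89, 1.89, 2.22, 3.14, 3.14, 3.14].

INTERFACE

Orientations are given as [roll, pitch, yaw] about the fixed x, y, z axes, in that order (R = Rz(yaw) Ry(pitch) Rx(roll)).
In Python, from station import ctrl, grab_frame, state gives the robot as it stands (ctrl), with the cameras as plain functions and the readings as plain functions.
- The arm moves only by the tool shift_gripper, called after "Emit:" in YAML: its name, and indented under it one key for each argument. Schema: {"type":"object","properties":{"plan":{"type":"array","items":{"type":"array","prefixItems":[{"type":"number"},{"type":"array","items":{"type":"number"},"minItems":3,"maxItems":3},{"type":"number"}],"minItems":3,"maxItems":3},"minItems":1,"maxItems":12},"grip_force":{"type":"number"},"only":{"type":"string"},"quiet":{"type":"boolean"},"lines":{"type":"string"}},"required":["plan"],"additionalProperties":false}. plan is a list of rows, 1 to 12 of them, each written [opening, [dx, dy, dz], turn]: the opening from 0.0 (shut) to 1.0 (fully open), then dx, dy, dz in parts of the range, where 1.0 means 300 mm, then a turn about the tool's z in parts of the range, where 1.0 means pi rad; each row shifts and turns the commanded pose from where the row before left it, along the tool's axes as they then stand; what a row does not reach is not made up. A row lasts 1/8 s, in which the tool goes at most 0.0625 m and 0.188 rad, less where a joint would pass 70% of its speed; a pose out of reach is approached as far as the arm can. The fingers move at their own pace and stop on an object; grip_force is the grip in N (left out, the last holds). Time passes only in rows, so rows that do not move let the fingers close. The tool returns the time, the measured TCP pose, the force, the opening and the grip force at its end. only (a regular expression) keeps the lines of the reply that match it, lines (a string "A,B") keeps lines A to B, and quiet returns only ok. Shift and turn numbers lie between -1 and 1, and a call with a number outside is refused. Input that does not fit is refused with a message, and nothing moves.
- state(): the state, without advancing time (a new reading comes with each control period).
- grab_frame(name): name is "scene" or "top" or "wrist"; returns a dict with "pixels" (400x640x3 uint8, red, green, blue), "fx", "fy", "cx", "cy" (pixels), "R" (3x3) and "t" (3): a world point X has camera coordinates R X + t. Camera axes: x right, y down, z forward; pixel columns grow to the right and rows downward; lengths in m; the calibration is good to about 2 mm. A picture is of the moment at which its call begins. There is no depth.
- ctrl.finish_job(): hands the job in; it is judged then, once.
The state is a dict: "time_s": time; "joints": joint angles; "joint_vel": joint speeds; "joint_torque": joint torques, N m; "tcp_pos": TCP position; "tool_rot": TCP orientation; "force": force on the tool from outside, world axes, zero at the start; "torque": the same for the moment, N m; "finger_gap": opening from 0.0 (shut) to 1.0 (fully open); "gripper_force": force on a finger pad.
Only numpy, scipy, OpenCV 4.12 (cv2) and the standard library are available. Lean on these libraries where they do the work, as an engineer would, in place of code of your own. Each camera call takes 0.05 s, during which the arm holds its last target. There are 200 camera calls.

## Working session

There is one attempt and no reset: what is moved stays moved. The work goes in short steps, Python scripts to look and compute and a tool call to move; the robot and the scene stay as the last step left them, time stands still between calls to the robot, and variables do not carry over. Pictures are saved under pics/ and viewed, at most 13 in all, crops included, and the job is handed in when it is done.

```bash
ls; mkdir -p pics; python3 - <<'E'
from station import ctrl, grab_frame, state
import cv2, json, numpy as np
s=state(); print(s['time_s'],s['tcp_pos'],s['tool_rot'],s['finger_gap'],s['force'])
for n in("scene","top"):
    f=grab_frame(n); cv2.imwrite(f"pics/{n}0.png",f["pixels"][:,:,::-1])
    print(n,f["fx"],f["fy"],f["cx"],f["cy"],np.round(f["R"],4).tolist(),np.round(f["t"],4).tolist())
E
```

```text
pics
station.py
0.0 [ 0.18247417 -0.64963172  0.21790438] [-3.14041837e+00 -4.46029298e-05  2.73795024e-01] 1.0012549994940811 [ 0.3681593  -0.81848557 -0.3680889 ]
scene 376.93975102674125 376.93975102674125 319.80705768873077 201.8810762900585 [[-0.8803, -0.4743, 0.0015], [-0.3713, 0.687, -0.6246], [0.2952, -0.5504, -0.7809]] [0.5815, 0.1, 0.9613]
top 488.4571373625263 488.4571373625263 323.84546012325427 205.26803152141184 [[-0.0411, -0.9991, -0.0067], [-0.9692, 0.0415, -0.2426], [0.2426, -0.0035, -0.9701]] [0.2549, 0.5608, 0.92]
```

View pics/scene0.png

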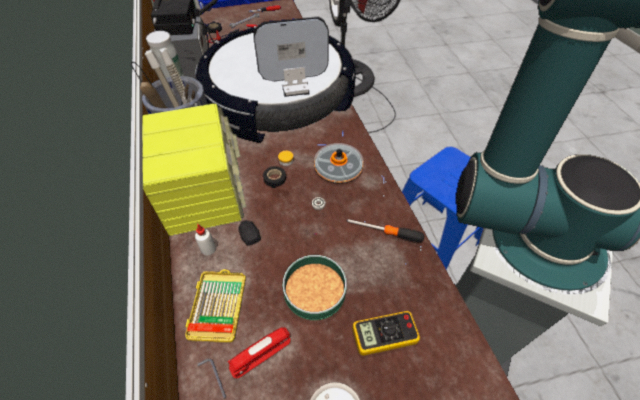

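View pics/top0.png

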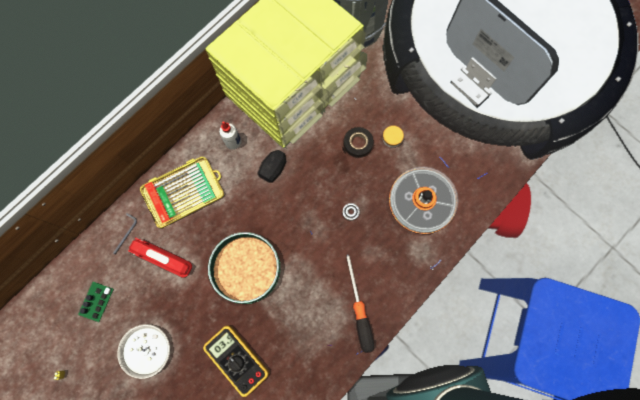

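The scene view shows the tin at about (315,287), the bearing at (318,202) and the lids at (339,162), with the knob near (339,153). In the top view the tin is at (245,268), the bearing at (351,211), the lids at (424,200), and the screwdriver lies from (349,257) to (366,345).

```bash
cat > h.py <<'E'
import numpy as np, cv2
from station import ctrl, grab_frame, state
def K(f): return np.array([[f["fx"],0,f["cx"]],[0,f["fy"],f["cy"]],[0,0,1.]])
def P(f): return K(f)@np.c_[np.array(f["R"]),np.array(f["t"])]
def proj(f,X):
    p=P(f)@np.r_[X,1]; return p[:2]/p[2]
def tri(fa,a,fb,b):
    X=cv2.triangulatePoints(P(fa),P(fb),np.float64(a).reshape(2,1),np.float64(b).reshape(2,1))[:,0]
    return X[:3]/X[3]
def onz(f,p,z):
    R=np.array(f["R"]);t=np.array(f["t"]); c=-R.T@t
    d=R.T@np.linalg.inv(K(f))@np.r_[p,1.]
    return c+d*(z-c[2])/d[2]
def tool(d):  # world displacement -> tool axes
    from scipy.spatial.transform import Rotation as Ro
    return Ro.from_euler('xyz',state()["tool_rot"]).inv().apply(d)
E
python3 - <<'E'
from h import *
s=grab_frame("scene");t=grab_frame("top")
for n,a,b in(("tin",(315,287),(245,268)),("bearing",(318,202),(351,211)),("knob",(339,154),(426,197)),("lidrim",(338.5,163),(424,200))):
    print(n,tri(s,a,t,b).round(4))
for p in((349,257),(357,300),(366,348),(360,142),(394,135)): print(p,onz(t,p,0.015).round(3))
for p in ((487,85),(470,160)): print(p,onz(t,p,0.13).round(3))
T=t["pixels"][:,:,::-1]
c=cv2.resize(T[100:320,180:480],None,fx=2.6,fy=2.6,interpolation=cv2.INTER_CUBIC)
cv2.imwrite("pics/topc.png",c)
E
```

```text
tin [0.4574 0.4    0.0159]
bearing [0.5715 0.1733 0.01  ]
knob [0.5852 0.0194 0.0525]
lidrim [0.5886 0.015  0.011 ]
(349, 257) [0.471 0.183 0.015]
(357, 300) [0.383 0.171 0.015]
(366, 348) [0.288 0.159 0.015]
(360, 142) [0.726 0.145 0.015]
(394, 135) [0.739 0.069 0.015]
(487, 85) [ 0.792 -0.108  0.13 ]
(470, 160) [ 0.634 -0.056  0.13 ]
```

View pics/topc.png

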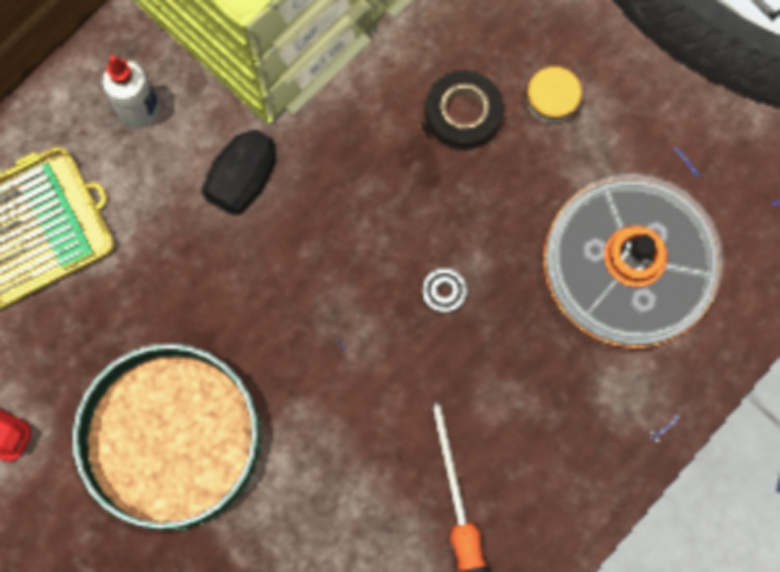

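Careful with the scale: shifts go in shares of 300 mm and turns go in shares of pi rad. That gives: -0.046 m / 0.3 = -0.1533, 0.04 m / 0.3 = 0.1333.

Emit:
shift_gripper:
  plan:
    - [1,[0.1333,-0.1533,0],0]
    - [1,[0.1333,-0.1533,0],0]
    - [1,[0.1333,-0.1533,0],0]
    - [1,[0.1333,-0.1533,0],0]
    - [1,[0.1333,-0.1533,0],0]
    - [1,[0.1333,-0.1533,0],0]
    - [1,[0.1333,-0.1533,0],0]
    - [1,[0.1333,-0.1533,0],0]
    - [1,[0.1333,-0.1533,0],0]
    - [1,[0.1333,-0.1533,0],0]

```text
time_s: 1.45
tcp_pos: [0.4436, -0.0968, 0.2189]
tool_rot: [3.141, -0.001, 0.274]
force: [1.7, -0.6, 0.3]
finger_gap: 1.0
gripper_force: 0.0
```

Emit:
shift_gripper:
  plan:
    - [1,[0.1333,-0.1533,0],0]
    - [1,[0.1333,-0.1533,0],0]
    - [1,[0.1333,-0.1533,0],0]
    - [1,[0.0667,-0.0667,0],0]
    - [1,[0,0,0],0]

```text
time_s: 2.08
tcp_pos: [0.5356, 0.0927, 0.218]
tool_rot: [-3.141, 0.001, 0.276]
force: [-0.2, 0.5, 0.3]
finger_gap: 0.999
gripper_force: 0.0
```

```bash
python3 - <<'E'
from h import *
f=grab_frame("wrist"); cv2.imwrite("pics/w1.png",f["pixels"][:,:,::-1]); np.save("w1.npy",f,allow_pickle=True)
s=state(); R=np.array(f["R"]); print(s['tcp_pos'],s['tool_rot'],(-R.T@f["t"]).round(4),R.round(3).tolist(),f["fx"])
E
```

```text
[0.5352112  0.09165131 0.21819227] [-3.14153437e+00  1.01892573e-03  2.75274860e-01] [0.6128 0.1134 0.3835] [[0.273, -0.962, -0.0], [-0.921, -0.261, 0.288], [-0.277, -0.078, -0.958]] 349.26108536430144
```

View pics/w1.png

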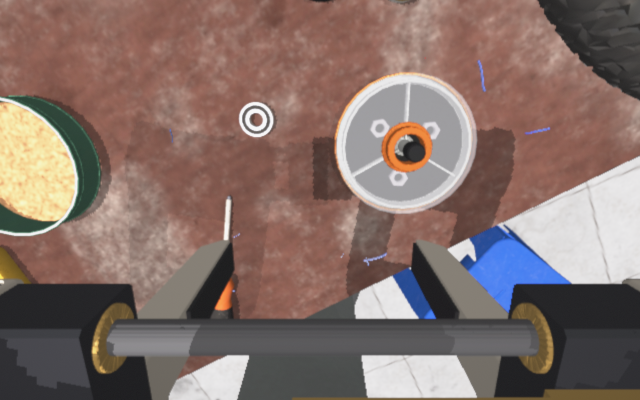

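The wrist view shows the bearing at (257,119), the collar at (407,147), the knob top at about (413,151), and part of the tin at the left edge.

```bash
cat >> h.py <<'E'
def blob(f,mask,c,r):
    "largest external contour of mask within r px of c -> ellipse"
    m=np.zeros(mask.shape,np.uint8); cv2.circle(m,tuple(int(v) for v in c),r,255,-1)
    cs,_=cv2.findContours(mask.astype(np.uint8)*255&m,cv2.RETR_EXTERNAL,cv2.CHAIN_APPROX_NONE)
    h=cv2.convexHull(max(cs,key=cv2.contourArea)); return cv2.fitEllipse(h)
def hsv(f): return [a.astype(int) for a in cv2.split(cv2.cvtColor(f["pixels"],cv2.COLOR_RGB2HSV))]
def bearing(f,c,r):
    H,S,V=hsv(f); return blob(f,(S<60)&(V>110),c,r)
def collar(f,c,r):
    H,S,V=hsv(f); return blob(f,(H<20)&(S>170)&(V>130),c,r)
def green(f,c,r):
    H,S,V=hsv(f); return blob(f,(H>50)&(H<100)&(S>40)|(H>8)&(H<25)&(S>60)&(V>150),c,r)
E
python3 - <<'E'
from h import *
w=np.load("w1.npy",allow_pickle=True).item(); s=grab_frame("scene");t=grab_frame("top")
def show(n,fn,cs,z):
    e=[fn(f,c,r) for f,(c,r) in zip((w,s,t),cs) if c]; F=[f for f,(c,r) in zip((w,s,t),cs) if c]
    print(n,[(np.round(x[0],1).tolist(),np.round(x[1],1).tolist()) for x in e],[onz(f,x[0],z).round(4)[:2].tolist() for f,x in zip(F,e)])
    for i in range(len(e)):
        for j in range(i): print('  tri',tri(F[j],e[j][0],F[i],e[i][0]).round(4))
show("bearing",bearing,(((257,119),30),((318,202),12),((351,211),14)),.008)
show("collar",collar,(((407,147),33),((339,156),14),((425,198),16)),.05)
show("tin",green,((None,0),((315,287),42),((245,268),42)),.035)
E
```

```text
bearing [([256.1, 119.0], [35.5, 36.6]), ([317.9, 202.7], [11.9, 13.9]), ([350.6, 211.1], [17.5, 17.8])] [[0.5705, 0.1737], [0.5726, 0.1742], [0.5711, 0.174]]
  tri [0.5715 0.1741 0.0086]
  tri [0.5708 0.1739 0.009 ]
  tri [0.5717 0.1741 0.0079]Traceback (most recent call last):
  File "<stdin>", line 9, in <module>
  File "<stdin>", line 4, in show
  File "h.py", line 26, in collar
    H,S,V=hsv(f); return blob(f,(H<20)&(S>170)&(V>130),c,r)
                         ~~~~^^^^^^^^^^^^^^^^^^^^^^^^^^^^^^
  File "h.py", line 21, in blob
    h=cv2.convexHull(max(cs,key=cv2.contourArea)); return cv2.fitEllipse(h)
                                                          ~~~~~~~~~~~~~~^^^
cv2.error: OpenCV(4.12.0) /io/opencv/modules/imgproc/src/shapedescr.cpp:361: error: (-201:Incorrect size of input array) There should be at least 5 points to fit the ellipse in function 'fitEllipseNoDirect'
```

Scaled: 0.05 m / 0.3 = 0.1667, -0.0348 m / 0.3 = -0.116.

Emit:
shift_gripper:
  plan:
    - [1,[0.0947,-0.116,0],0]
    - [1,[0.0947,-0.1157,0.1],0]
    - [1,[0,0,0.1667],0]
    - [1,[0,0,0.1667],0]
    - [1,[0,0,0.1667],0]
    - [1,[0,0,0.0667],0]
    - [1,[0,0,0],0]
    - [1,[0,0,0],0]
  grip_force: 15

```text
time_s: 3.22
tcp_pos: [0.5723, 0.1734, 0.021]
tool_rot: [3.142, -0.003, 0.273]
force: [0.9, 0.2, -0.8]
finger_gap: 1.001
gripper_force: 0.0
```

```bash
python3 - <<'E'
from h import *
w=np.load("w1.npy",allow_pickle=True).item(); s=grab_frame("scene");t=grab_frame("top")
e=collar(w,(407,147),33); H,S,V=hsv(t); print(e, onz(w,e[0],.05).round(4))
# tin rim: hull of green/cork in both, from initial saved images (arm out of the way)
for n,f,c,r in(("scene",s,(315,287),42),("top",t,(245,268),42)):
    g=dict(f); g["pixels"]=cv2.imread(f"pics/{n}0.png")[:,:,::-1].copy(); e=green(g,c,r); print(n,e,onz(f,e[0],.04).round(4),onz(f,e[0],.035).round(4))
print(state()['tcp_pos'])
E
```

```text
((406.4676513671875, 146.72535705566406), (47.51847457885742, 50.31511306762695), 50.69036865234375) [0.5891 0.0234 0.05  ]
scene ((314.30596923828125, 283.9091796875), (55.477500915527344, 59.84243392944336), 86.8559341430664) [0.4567 0.4044 0.04  ] [0.4579 0.4022 0.035 ]
top ((242.89801025390625, 267.0909423828125), (65.3282699584961, 67.60203552246094), 42.31049728393555) [0.4564 0.4003 0.04  ] [0.457  0.4012 0.035 ]
[0.57222251 0.17355659 0.0207683 ]
```

Scaled: 0.008 m / 0.3 = 0.0267.

Emit:
shift_gripper:
  plan:
    - [1,[0,0,0.0267],0]
    - [1,[0,0,0.0267],0]
    - [0.5,[0,0,0],0]
    - [0.25,[0,0,0],0]
    - [0.25,[0,0,0],0]
    - [0.25,[0,0,0],0]
    - [0.25,[0,0,0],0]
    - [0.25,[0,0,0],0]
    - [0.25,[0,0,0],0]
  grip_force: 15

```text
time_s: 4.45
tcp_pos: [0.5712, 0.1734, 0.0027]
tool_rot: [-3.142, -0.0, 0.274]
force: [-0.7, -0.5, 0.2]
finger_gap: 0.367
gripper_force: 15.0
```

Scaled: -0.06 m / 0.3 = -0.2, -0.05 m / 0.3 = -0.1667.

Emit:
shift_gripper:
  plan:
    - [0.25,[0,0,-0.1333],0]
    - [0.25,[0,0,-0.2],0]
    - [0.25,[0,0,-0.2],0]
    - [0.25,[-0.1067,-0.1667,0],0]
    - [0.25,[-0.1067,-0.1667,0],0]
    - [0.25,[-0.1067,-0.1667,0],0]
    - [0.25,[-0.1067,-0.1667,0],0]
    - [0.25,[-0.1067,-0.1667,0],0]
    - [0.25,[0,0,0],0]
    - [0.25,[0,0,0],0]

```text
time_s: 5.7
tcp_pos: [0.3497, 0.3707, 0.1627]
tool_rot: [3.141, -0.0, 0.275]
force: [-0.1, 0.1, -0.7]
finger_gap: 0.362
gripper_force: 15.0
```

```bash
python3 - <<'E'
from h import *
f=grab_frame("wrist"); cv2.imwrite("pics/w2.png",f["pixels"][:,:,::-1]); np.save("w2.npy",f,allow_pickle=True)
print(proj(f,[.457,.402,.04]).round(1), state()['tcp_pos'])
E
```

```text
[319.4  51.6] [0.35010077 0.37033795 0.16258405]
```

View pics/w2.png

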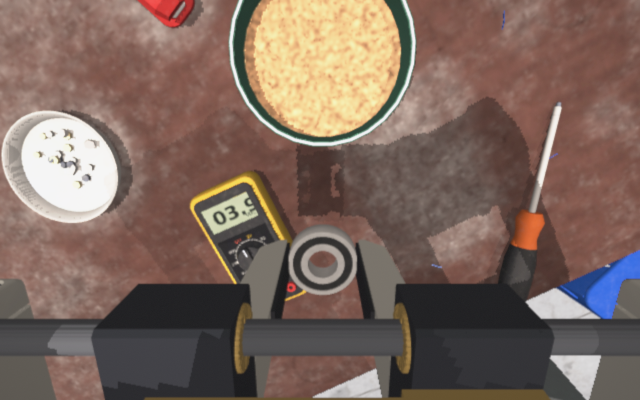

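The tin's rim spans columns 230–414 and reaches down to row 144. The bearing is held at (322,260), square in the fingers.

```bash
cat >> h.py <<'E'
from scipy.optimize import minimize
def ring(frames,x0,z,r,score):
    "best ring centre: mean score-image value along projected circle, all frames"
    im=[cv2.GaussianBlur(score(f).astype(np.float32),(0,0),1.2) for f in frames]
    a=np.linspace(0,2*np.pi,180,endpoint=False)
    def cost(p,per=False):
        X=np.c_[p[0]+r*np.cos(a),p[1]+r*np.sin(a),np.full(180,p[2] if len(p)>2 else z),np.ones(180)]
        v=[]
        for f,i in zip(frames,im):
            q=X@P(f).T; q=(q[:,:2]/q[:,2:]).astype(np.float32)
            ok=(q[:,0]>1)&(q[:,0]<638)&(q[:,1]>1)&(q[:,1]<398)
            v.append(cv2.remap(i,q[:,0],q[:,1],cv2.INTER_LINEAR)[ok.nonzero()[0]].mean())
        return -np.mean(v)
    g=min(((cost((x0[0]+dx,x0[1]+dy)),dx,dy) for dx in np.arange(-.012,.0121,.001) for dy in np.arange(-.012,.0121,.001)))
    b=minimize(cost,(x0[0]+g[1],x0[1]+g[2]),method="Nelder-Mead",options=dict(initial_simplex=[(x0[0]+g[1]+d,x0[1]+g[2]+e) for d,e in((0,0),(.001,0),(0,.001))]))
    return b.x.round(4),round(-b.fun,3)
def white(f):
    H,S,V=hsv(f); return (S<70)&(V>130)
E
python3 - <<'E'
from h import *
w=np.load("w2.npy",allow_pickle=True).item(); s=grab_frame("scene");t=grab_frame("top")
for n,f in(("scene",s),("top",t)): f["pixels"]=cv2.imread(f"pics/{n}0.png")[:,:,::-1].copy()
for z in(.036,.038,.04,.042,.044): print(z,ring([w],(.457,.402),z,.0705,white),ring([t],(.457,.402),z,.0705,white),ring([s],(.457,.402),z,.0705,white),ring([w,s,t],(.457,.402),z,.0705,white))
print(tool(np.r_[.457,.402,.04]-state()["tcp_pos"]))
E
```

```text
0.036 (array([0.4572, 0.4001]), np.float64(0.935)) (array([0.458 , 0.4012]), np.float64(0.609)) (array([0.4596, 0.3987]), np.float64(0.566)) (array([0.4578, 0.4002]), np.float64(0.676))
0.038 (array([0.4575, 0.4002]), np.float64(0.925)) (array([0.4577, 0.4008]), np.float64(0.604)) (array([0.459 , 0.3995]), np.float64(0.566)) (array([0.4578, 0.4003]), np.float64(0.688))
0.04 (array([0.4577, 0.4002]), np.float64(0.876)) (array([0.4574, 0.4005]), np.float64(0.598)) (array([0.4584, 0.4003]), np.float64(0.564)) (array([0.4578, 0.4003]), np.float64(0.676))
0.042 (array([0.4582, 0.4002]), np.float64(0.799)) (array([0.4572, 0.4002]), np.float64(0.591)) (array([0.4579, 0.4012]), np.float64(0.56)) (array([0.4578, 0.4004]), np.float64(0.644))
0.044 (array([0.4583, 0.3985]), np.float64(0.74)) (array([0.4571, 0.3998]), np.float64(0.582)) (array([0.4575, 0.402 ]), np.float64(0.556)) (array([0.4583, 0.4003]), np.float64(0.597))
[ 0.11124159 -0.00211782  0.12256418]
```

Scaled: 0.056 m / 0.3 = 0.1867, 0.05 m / 0.3 = 0.1667.

Emit:
shift_gripper:
  plan:
    - [0.25,[0.1867,0,0],0]
    - [0.25,[0.1867,0,0],0]
    - [0.25,[0,0,0.1667],0]
    - [0.25,[0,0,0.1667],0]
    - [0.25,[0,0,0.1],0]
    - [0.25,[0,0,0.05],0]
    - [0.25,[0,0,0.02],0]
    - [0.25,[0,0,0.0067],0]
    - [0.25,[0,0,0],0]
    - [0.25,[0,0,0],0]

```text
time_s: 7.1
tcp_pos: [0.4577, 0.4014, 0.0105]
tool_rot: [-3.141, -0.001, 0.274]
force: [0.4, 0.2, 0.2]
finger_gap: 0.365
gripper_force: 15.0
```

Scaled: 0.002 m / 0.3 = 0.0067, 0.0015 m / 0.3 = 0.005.

Emit:
shift_gripper:
  plan:
    - [0.25,[0,0,0.0067],0]
    - [0.25,[0,0,0.005],0]
    - [0.25,[0,0,0],0]
    - [0.36,[0,0,0],0]
    - [0.4,[0,0,0],0]
    - [0.45,[0,0,0],0]
    - [0.6,[0,0,0],0]
    - [0.6,[0,0,0],0]
    - [0.6,[0,0,0],0]

```text
time_s: 8.22
tcp_pos: [0.4574, 0.4011, 0.0061]
tool_rot: [-3.142, 0.0, 0.274]
force: [-0.2, -0.3, -0.9]
finger_gap: 0.597
gripper_force: 0.0
```

Scaled: -0.06 m / 0.3 = -0.2, 0.0575 m / 0.3 = 0.1917.

Emit:
shift_gripper:
  plan:
    - [0.6,[0,0,-0.1],0]
    - [0.6,[0,0,-0.1667],0]
    - [1,[0,0,-0.2],0]
    - [1,[0,0,-0.1667],0]
    - [1,[-0.0467,0.1917,0],0]
    - [1,[-0.0467,0.1917,0],0]
    - [1,[-0.0467,0.1917,0],0]
    - [1,[-0.0467,0.1917,0],0]
    - [1,[-0.0467,0.1917,0],0]
    - [1,[-0.0467,0.1917,0],0]
    - [1,[-0.0467,0.1917,0],0]
    - [1,[0,0,0],0]

```text
time_s: 9.72
tcp_pos: [0.4717, -0.0162, 0.1962]
tool_rot: [3.141, -0.0, 0.269]
force: [0.3, 1.6, -0.0]
finger_gap: 1.003
gripper_force: 0.0
```

Emit:
shift_gripper:
  plan:
    - [1,[0,0,0],0]

```text
time_s: 9.85
tcp_pos: [0.4718, -0.0127, 0.1962]
tool_rot: [-3.141, -0.0, 0.273]
force: [-0.8, -0.5, -0.9]
finger_gap: 0.999
gripper_force: 0.0
```

```bash
python3 - <<'E'
from h import *
f=grab_frame("wrist"); np.save("w3.npy",f,allow_pickle=True); t=grab_frame("top"); np.save("t3.npy",t,allow_pickle=True)
print(proj(f,[.587,.018,.05]).round(1), state()['tcp_pos'],state()['tool_rot'])
a=cv2.resize(f["pixels"][0:260,190:490,::-1],None,fx=1.3,fy=1.3)
b=cv2.resize(t["pixels"][200:335,190:310,::-1],None,fx=2.5,fy=2.5)
im=np.zeros((340,800,3),np.uint8); im[:a.shape[0],:a.shape[1]]=a; im[:b.shape[0],400:400+b.shape[1]]=b[:340]
cv2.imwrite("pics/w3.png",im)
E
```

```text
[322.7  45.3] [ 0.47188419 -0.01183799  0.1961485 ] [-3.14138836e+00 -4.16300149e-05  2.75236039e-01]
```

View pics/w3.png

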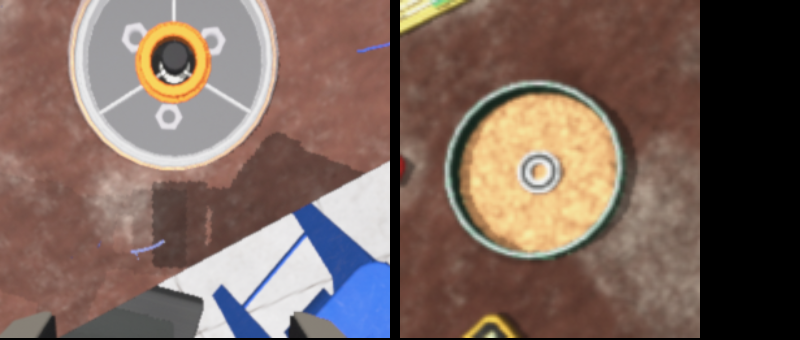

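The bearing lies centred in the tin (crop 538,172). The knob top is at about (324,41) in the wrist frame, inside the collar at (323,48), with the three nuts around it.

```bash
python3 - <<'E'
from h import *
w1=np.load("w1.npy",allow_pickle=True).item();w3=np.load("w3.npy",allow_pickle=True).item();t=np.load("t3.npy",allow_pickle=True).item()
def orange(f):
    H,S,V=hsv(f); return (H<22)&(S>140)&(V>120)
for z in(.040,.044,.048):
    print(z,*[ring(F,(.587,.018),z,.0185,orange) for F in([w1],[w3],[t],[w1,w3,t])])
print("knob",tri(w1,(413,151),w3,(324,41)).round(4))
def dark(f):
    H,S,V=hsv(f); return (V<75)
for n,f,c in(("w1",w1,(412,150)),("w3",w3,(324,43)),("top",t,(427,196))):
    try:
        e=blob(f,dark(f),c,14); print(n,np.round(e[0],1),np.round(e[1],1),onz(f,e[0],.066).round(4))
    except Exception as x: print(n,"x")
ec=[collar(f,c,33) for f,c in((w1,(407,147)),(w3,(323,48)))]
print(ec,tri(w1,ec[0][0],w3,ec[1][0]).round(4))
im=np.hstack([cv2.resize(f["pixels"][y:y+50,x:x+66,::-1],None,fx=6,fy=6,interpolation=cv2.INTER_CUBIC) for f,x,y in((w1,375,122),(w3,290,20))])
cv2.imwrite("pics/kn.png",im)
E
```

```text
0.04 (array([0.587 , 0.0174]), np.float64(0.991)) (array([0.5827, 0.0183]), np.float64(0.651)) (array([0.5869, 0.0191]), np.float64(0.899)) (array([0.584 , 0.0192]), np.float64(0.779))
0.044 (array([0.5874, 0.0187]), np.float64(0.992)) (array([0.5821, 0.0183]), np.float64(0.668)) (array([0.5859, 0.02  ]), np.float64(0.9)) (array([0.5844, 0.0207]), np.float64(0.795))
0.048 (array([0.5878, 0.0199]), np.float64(0.993)) (array([0.5817, 0.0185]), np.float64(0.68)) (array([0.5847, 0.0209]), np.float64(0.902)) (array([0.5851, 0.0215]), np.float64(0.808))
knob [0.5885 0.0181 0.0592]
w1 [412.6 150.2] [22. 28.] [0.5888 0.0213 0.066 ]
w3 [323.7  43.6] [25.  28.1] [0.5864 0.0171 0.066 ]
top [426.7 195.3] [9.1 9.9] [0.5839 0.0204 0.066 ]
[((406.4676513671875, 146.72535705566406), (47.51847457885742, 50.31511306762695), 50.69036865234375), ((322.88128662109375, 47.525943756103516), (56.44758987426758, 61.125205993652344), 1.084814190864563)] [0.5877 0.0181 0.0303]
```

View pics/kn.png

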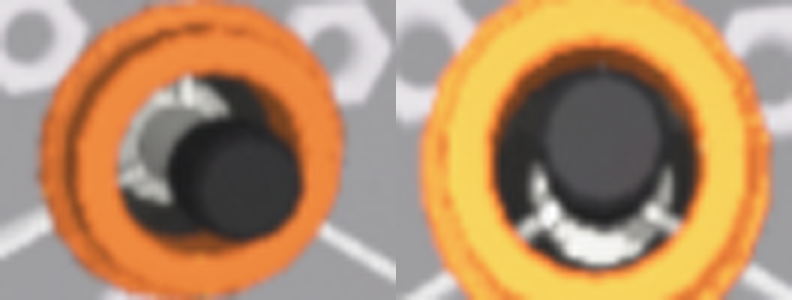

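The knob-top disc centres are about (415.9,151.5) in w1 and (324.3,42.3) in w3. The collar's hole centre in w3 is about (323.2,45.7).

```bash
python3 - <<'E'
from h import *
w1=np.load("w1.npy",allow_pickle=True).item();w3=np.load("w3.npy",allow_pickle=True).item();t=np.load("t3.npy",allow_pickle=True).item()
print("knob",tri(w1,(415.9,151.5),w3,(324.3,42.3)).round(4),onz(w1,(415.9,151.5),.066).round(4),onz(w3,(324.3,42.3),.066).round(4))
print("collar",tri(w1,(409.3,148),w3,(323.2,45.7)).round(4),onz(w3,(323.2,45.7),.044).round(4),onz(w1,(409.3,148),.044).round(4))
def orange(f):
    H,S,V=hsv(f); return (H<28)&(S>130)&(V>120)
print(*[ring(F,(.587,.018),.044,.0185,orange) for F in([w1],[w3],[w1,w3])])
X=np.r_[.587,.0188,.05]; print(tool(X-state()["tcp_pos"]))
E
```

```text
knob [0.5881 0.0169 0.0622] [0.5885 0.018  0.066 ] [0.5875 0.0169 0.066 ]
collar [0.588  0.0178 0.0407] [0.5875 0.0178 0.044 ] [0.5883 0.0187 0.044 ]
(array([0.5874, 0.0186]), np.float64(0.993)) (array([0.5864, 0.0177]), np.float64(1.0)) (array([0.5873, 0.0185]), np.float64(0.997))
[0.1191035  0.00183054 0.14615309]
```

Scaled: 0.06 m / 0.3 = 0.2, 0.0595 m / 0.3 = 0.1983.

Emit:
shift_gripper:
  plan:
    - [1,[0.2,0.0047,0],0]
    - [1,[0.1983,0.0047,0],0]
    - [1,[0,0,0.1667],0]
    - [1,[0,0,0.1667],0]
    - [1,[0,0,0.1],0]
    - [1,[0,0,0.04],0]
    - [1,[0,0,0],0]
    - [1,[0,0,0],0]
    - [1,[0,0,0],0]
  grip_force: 40

```text
time_s: 11.08
tcp_pos: [0.5883, 0.0168, 0.0555]
tool_rot: [3.141, -0.002, 0.274]
force: [-0.1, -0.1, 0.5]
finger_gap: 0.999
gripper_force: 0.0
```

Scaled: 0.006 m / 0.3 = 0.02, -0.001 m / 0.3 = -0.0033.

Emit:
shift_gripper:
  plan:
    - [1,[0,-0.0033,0.02],0]
    - [1,[0,0,0],0]
    - [0.5,[0,0,0],0]
    - [0.1,[0,0,0],0]
    - [0.1,[0,0,0],0]
    - [0.1,[0,0,0],0]
    - [0.1,[0,0,0],0]
    - [0.1,[0,0,0],0]
    - [0.1,[0,0,0],0]
    - [0.1,[0,0,0],0]
  grip_force: 40

```text
time_s: 12.32
tcp_pos: [0.5874, 0.0178, 0.0482]
tool_rot: [-3.141, -0.0, 0.274]
force: [-0.3, -0.4, -1.0]
finger_gap: 0.191
gripper_force: 9.5
```

Scaled: -0.03 m / 0.3 = -0.1, -0.02 m / 0.3 = -0.0667.

Emit:
shift_gripper:
  plan:
    - [0.1,[0,0,0],0]
    - [0.1,[0,0,0],0]
    - [0.1,[0,0,-0.0167],0]
    - [0.1,[0,0,-0.0333],0]
    - [0.1,[0,0,-0.0667],0]
    - [0.1,[0,0,-0.1],0]
    - [0.1,[0,0,-0.1],0]
    - [0.1,[0,0,-0.0333],0]
    - [0.1,[0,0,0],0]
    - [0.1,[0,0,0],0]
  grip_force: 40

```text
time_s: 13.58
tcp_pos: [0.5869, 0.0177, 0.1519]
tool_rot: [-3.141, 0.002, 0.274]
force: [0.4, 0.4, -5.5]
finger_gap: 0.182
gripper_force: 40.0
```

```bash
python3 - <<'E'
from h import *
t=grab_frame("scene"); b=cv2.resize(t["pixels"][100:240,240:420,::-1],None,fx=4,fy=4)
cv2.imwrite("pics/s4.png",b)
E
```

```text
(no output)
```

View pics/s4.png

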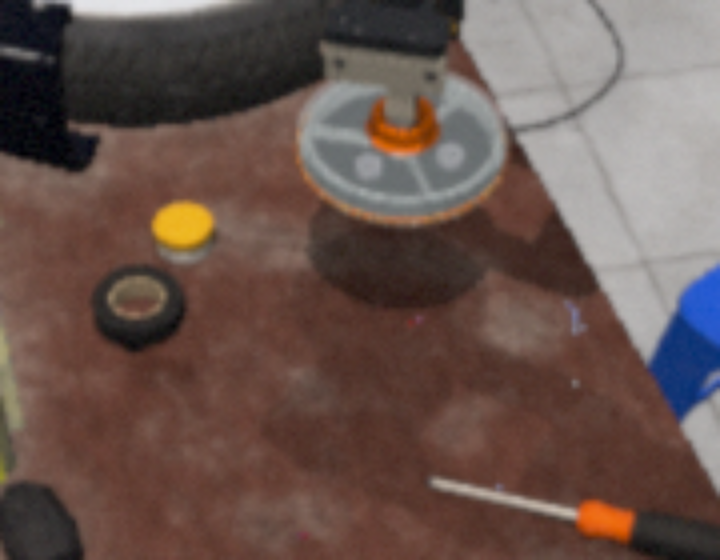

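The scene view shows the pair lifted level by the knob, cover on, with the orange bead around (400,215) in the crop and nothing else touched.

Scaled: -0.04 m / 0.3 = -0.1333, -0.03 m / 0.3 = -0.1.

Emit:
shift_gripper:
  plan:
    - [0.1,[0,-0.05,0],0]
    - [0.1,[-0.0067,-0.1,0],0]
    - [0.1,[-0.0067,-0.1333,0],0]
    - [0.1,[-0.0067,-0.1333,0],0]
    - [0.1,[-0.0067,-0.1333,0],0]
    - [0.1,[-0.0067,-0.1333,0],0]
    - [0.1,[-0.0067,-0.1333,0],0]
    - [0.1,[-0.0067,-0.1333,0],0]
    - [0.1,[-0.0067,-0.1333,0],0]
    - [0.1,[-0.0067,-0.1333,0],0]
    - [0.1,[-0.0067,-0.0833,0],0]
    - [0.1,[-0.0033,-0.0447,0],0]

```text
time_s: 15.12
tcp_pos: [0.4569, 0.4017, 0.1526]
tool_rot: [3.141, 0.001, 0.275]
force: [0.7, -1.6, -5.8]
finger_gap: 0.183
gripper_force: 40.0
```

Emit:
shift_gripper:
  plan:
    - [0.1,[0,0,0],0]
    - [0.1,[0,0,0],0]
    - [0.1,[0,0,0],0]
    - [0.1,[0,0,0],0]

```text
time_s: 15.62
tcp_pos: [0.4584, 0.3999, 0.1533]
tool_rot: [-3.142, -0.0, 0.273]
force: [0.0, 0.5, -6.2]
finger_gap: 0.183
gripper_force: 40.0
```

```bash
python3 - <<'E'
from h import *
from scipy.spatial.transform import Rotation as Ro
t=grab_frame("scene"); p=state(); print(tool(np.r_[.4575,.4003,.08]-p["tcp_pos"]).round(4),p["tcp_pos"])
T=grab_frame("top")
b=np.hstack([cv2.resize(t["pixels"][190:340,250:385,::-1],(405,450)),cv2.resize(T["pixels"][190:320,180:297,::-1],(395,450))])
cv2.imwrite("pics/s5.png",b)
E
```

```text
[-0.0007 -0.0005  0.0732] [0.45834864 0.39998355 0.15324092]
```

View pics/s5.png

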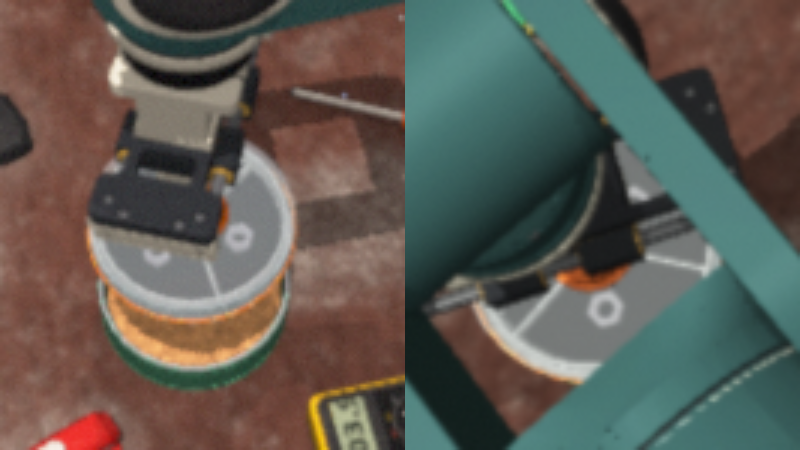

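The pair hangs level above the tin, with cover and tin roughly concentric around column 195 of the left crop.

Scaled: 0.015 m / 0.3 = 0.05, 0.003 m / 0.3 = 0.01.

Emit:
shift_gripper:
  plan:
    - [0.1,[-0.0023,-0.0017,0.0333],0]
    - [0.1,[0,0,0.05],0]
    - [0.1,[0,0,0.05],0]
    - [0.1,[0,0,0.0333],0]
    - [0.1,[0,0,0.02],0]
    - [0.1,[0,0,0.01],0]
    - [0.1,[0,0,0.01],0]
    - [0.1,[0,0,0.0067],0]
    - [0.1,[0,0,0.0067],0]
    - [0.1,[0,0,0],0]
    - [0.1,[0,0,0],0]

```text
time_s: 17.1
tcp_pos: [0.4573, 0.4007, 0.0873]
tool_rot: [-3.141, -0.0, 0.274]
force: [-0.0, 1.2, -5.3]
finger_gap: 0.184
gripper_force: 40.0
```

Scaled: 0.002 m / 0.3 = 0.0067, 0.0015 m / 0.3 = 0.005.

Emit:
shift_gripper:
  plan:
    - [0.1,[0,0,0.0067],0]
    - [0.1,[0,0,0.0067],0]
    - [0.1,[0,0,0.005],0]
    - [0.1,[0,0,0.0033],0]
    - [0.1,[0,0,0],0]
    - [0.1,[0,0,0],0]

```text
time_s: 17.85
tcp_pos: [0.4573, 0.4007, 0.0807]
tool_rot: [-3.142, -0.0, 0.274]
force: [-0.3, -0.9, -5.7]
finger_gap: 0.185
gripper_force: 40.0
```

Scaled: 0.0005 m / 0.3 = 0.0017.

Emit:
shift_gripper:
  plan:
    - [0.1,[0,0,0.0017],0]
    - [0.1,[0,0,0.0017],0]
    - [0.1,[0,0,0],0]
    - [0.1,[0,0,0],0]

```text
time_s: 18.35
tcp_pos: [0.4574, 0.4007, 0.0801]
tool_rot: [-3.141, -0.0, 0.274]
force: [-3.1, -3.3, 3.6]
finger_gap: 0.184
gripper_force: 40.0
```

Emit:
shift_gripper:
  plan:
    - [0.1,[0,0,0.0017],0]
    - [0.1,[0,0,0.0017],0]
    - [0.1,[0,0,0],0]

```text
time_s: 18.73
tcp_pos: [0.4574, 0.4008, 0.0801]
tool_rot: [-3.141, -0.001, 0.274]
force: [-8.1, -6.2, 13.7]
finger_gap: 0.182
gripper_force: 40.0
```

Contact came at the expected height (0.080), so the plug is home. I'll ease off and open slowly.

Scaled: -0.0007 m / 0.3 = -0.0023.

Emit:
shift_gripper:
  plan:
    - [0.1,[0,0,-0.0023],0]
    - [0.1,[0,0,0],0]
    - [0.2,[0,0,0],0]
    - [0.25,[0,0,0],0]
    - [0.35,[0,0,0],0]
    - [0.5,[0,0,0],0]
    - [0.8,[0,0,0],0]
    - [1,[0,0,0],0]
    - [1,[0,0,0],0]
    - [1,[0,0,0],0]
  grip_force: 10

```text
time_s: 19.98
tcp_pos: [0.4573, 0.4006, 0.0793]
tool_rot: [3.142, 0.0, 0.274]
force: [0.2, -0.6, -0.1]
finger_gap: 0.835
gripper_force: 0.0
```

```bash
python3 - <<'E'
from h import *
t=grab_frame("scene"); np.save("s6.npy",t,allow_pickle=True); w=grab_frame("wrist")
b=np.hstack([cv2.resize(t["pixels"][200:340,250:385,::-1],(400,415)),cv2.resize(w["pixels"][:,:,::-1],(400,250)).repeat(1,0) if 0 else cv2.resize(w["pixels"][100:400,175:465,::-1],(400,415))])
cv2.imwrite("pics/s6.png",b)
E
```

```text
(no output)
```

View pics/s6.png

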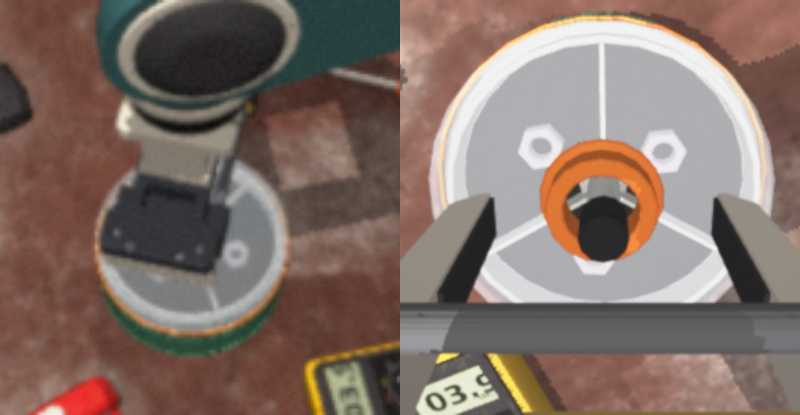

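The lids are seated in the tin. The collar (602,200) is centred between the open fingers and the knob is free. Next I'll lower onto the collar and grip it.

Scaled: 0.006 m / 0.3 = 0.02, 0.0025 m / 0.3 = 0.0083.

Emit:
shift_gripper:
  plan:
    - [1,[0,0,0.02],0]
    - [1,[0,0,0.02],0]
    - [1,[0,0,0.0083],0]
    - [1,[0,0,0],0]
    - [0.6,[0,0,0],0]
    - [0.4,[0,0,0],0]
    - [0.3,[0,0,0],0]
    - [0.3,[0,0,0],0]
    - [0.3,[0,0,0],0]
    - [0.3,[0,0,0],0]
    - [0.3,[0,0,0],0]
    - [0.3,[0,0,0],0]
  grip_force: 25

```text
time_s: 21.58
tcp_pos: [0.4573, 0.4007, 0.0649]
tool_rot: [-3.142, -0.0, 0.274]
force: [0.7, 0.1, 0.5]
finger_gap: 0.472
gripper_force: 25.0
```

Scaled: -0.02 m / 0.3 = -0.0667, -0.015 m / 0.3 = -0.05.

Emit:
shift_gripper:
  plan:
    - [0.3,[0,0,-0.0067],0]
    - [0.3,[0,0,-0.01],0]
    - [0.3,[0,0,-0.0167],0]
    - [0.3,[0,0,-0.0267],0]
    - [0.3,[0,0,-0.0333],0]
    - [0.3,[0,0,-0.05],0]
    - [0.3,[0,0,-0.0667],0]
    - [0.3,[0,0,-0.0667],0]
    - [0.3,[0,0,-0.0667],0]
    - [0.3,[0,0,-0.0333],0]
    - [0.3,[0,0,0],0]
    - [0.3,[0,0,0],0]

```text
time_s: 23.08
tcp_pos: [0.4571, 0.4005, 0.177]
tool_rot: [3.141, 0.001, 0.274]
force: [0.4, 0.2, -1.7]
finger_gap: 0.473
gripper_force: 25.0
```

Scaled: 0.035 m / 0.3 = 0.1167, 0.03 m / 0.3 = 0.1.

Emit:
shift_gripper:
  plan:
    - [0.3,[0,0.05,0],0]
    - [0.3,[0,0.1,0],0]
    - [0.3,[0,0.1167,0],0]
    - [0.3,[0,0.1167,0],0]
    - [0.3,[0,0.1167,0],0]
    - [0.3,[0,0.1,0],0]
    - [0.3,[0,0.0667,0],0]
    - [0.3,[0,0.0333,0],0]
    - [0.3,[0,0,0],0]
    - [0.3,[0,0,0],0]
    - [0.3,[0,0,0],0]
    - [0.3,[0,0,0],0]

```text
time_s: 24.58
tcp_pos: [0.514, 0.1989, 0.1778]
tool_rot: [-3.142, 0.0, 0.274]
force: [0.1, -0.7, -2.5]
finger_gap: 0.467
gripper_force: 25.0
```

```bash
python3 - <<'E'
from h import *
t=grab_frame("scene"); T=grab_frame("top")
b=np.hstack([cv2.resize(t["pixels"][140:340,240:420,::-1],(400,444)),cv2.resize(T["pixels"][100:320,180:378,::-1],(400,444))])
cv2.imwrite("pics/s7.png",b)
E
```

```text
(no output)
```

View pics/s7.png

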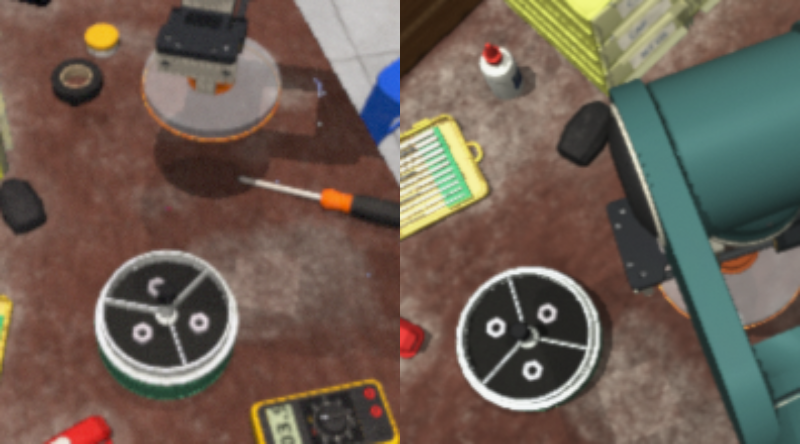

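The tray sits level in the tin (left crop 167,320) with its three nuts. The cover is held level and well off to the side (210,90), 0.21 m from the tin, so I'm handing in.

```bash
python3 -c "
from station import ctrl, grab_frame, state
print(ctrl.finish_job())"
```

```text
the job is handed in; nothing more can be done
None
```

The job is handed in at about 25 s of the 67 s allowed: the bearing was laid flat in the tin, the tray is seated with its three nuts, and the cover is held level about 0.21 m to the side; no verdict came back.

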